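Reset a ratcheted work rest to its lowest notch

ROBOT

A 7-joint arm with a two-finger parallel gripper is mounted at the origin on the work surface. World frame = base frame: x ahead of the robot, y to its left, z up, the work surface at z = 0. Lengths are in mm, angles in rad, forces in N, time in s.
With the tool pointing down it reaches from about 400 to 750 mm from the base axis. Payload 19.5 kg.
Tool frame: the origin (TCP) lies on the mounting face of the last link; the fingertips stand 173 mm ahead of it and the grasp point (between the pads) lies 155 mm ahead of it; z points along the fingers, y is the line along which they close (so a half turn about z gives the same grasp; the last joint's range is limited). The gripper opens to 85 mm and grips with 20 to 120 N. Pads are 22 mm wide; open, the fingers measure 114 mm over their backs; the gripper's body (76 mm by 85 mm) begins 54 mm behind the grasp point. The pads swing forward as they close: fully open they stand 13 mm farther back than shut.
Start: joints at [-1.337, 0.707, -0.028, 1.485, 0.022, 0.951, -0.075], TCP at [156.576, 553.263, 404.668] pointing down, gripper open.
Joint ranges: [-2.71, 2.71], [-0.32, 2.16], [-1.57, 1.52], [0, 2.45], [-1.46, 4.6], [0, 2.02], [-2.83, 2.83]. Speed limits (rad/s): [1.89, 1.89, 2.57, 2.57, 3.01, 3.01, 3.01].

INTERFACE

Orientations are given as a rotation vector (axis times angle).
In Python, from bench import readout, vision, workorder gives the robot as it stands. The module is installed in compiled form; this text tells all that it offers.
- The arm moves only by the tool play_rows, never from a script. Its argument "rows" is a list of rows, each a list of 7 numbers: the shift along the tool's x, y, z in m, then the turn, a rotation vector about the tool's x, y, z in rad, then the finger opening in m, from 0 to 0.0854. A call has exactly 5 rows; each row is the pose to reach, as a shift and turn from the pose commanded when the call began, along the tool's axes at that moment; what a row does not reach only later rows make up. A row lasts 1/10 s, in which the tool goes at most 50 mm and 8.59 degrees, less where a joint would pass 70% of its speed; a pose out of reach is approached as far as the arm can. A call with a gripper value outside its range is refused whole. The fingers move at their own pace and stop on an object; "newtons" is the grip in N (left out, the last holds). Time passes only in rows, so rows that repeat a pose let the fingers close, or fill a call up. It gives the time, the measured TCP pose, the force, the opening and the grip force at its end, in the units of the state.
- readout.sense(): the state, without advancing time (a new reading comes with each control period).
- vision.snapshot(name): name is "side" or "top"; returns the picture (420x560x3 uint8, red, green, blue); there is no depth.
- vision.get_calibration(name): a dict with "intrinsics" (3x3 intrinsics, pixels), "k1" (the pictures are not rectified: a ray, as slopes to the right and down, at radius r is drawn at 1 + k1 r^2 times it, then the intrinsics apply), "eye" and "rotation" of the camera in the world. Camera axes: x right, y up, looking along -z (the intrinsics and any distortion apply to the point x, -y, -z); pixel columns grow to the right and rows downward; lengths in mm; the calibration is good to about 2 mm. A picture is of the moment at which its call begins. get_calibration takes no time and is no camera call.
- workorder.close_job(): hands the job in; it is judged then, once.
Trained networks look in the newest picture that a camera, given by its name, has taken for a name from the list of things; names that differ only in an ending like _2 or _b are one class to them, and where a whole thing is asked for, a point or a joint stands for the part that bears it (a point fixed in the world has none). Each returns a list of dicts, best first, with "p" (0 to 1); they miss things now and then, are a little off and sometimes report something else, mostly with a low value. They report only what shows in the picture. A call takes as long as a camera call.
- vision.cut_out(camera, label): "pixels" (420x560 bool, what is visible of it) and "at" ([column, row] in pixels, amid what is visible of it).
The state is a dict: "time_s": time; "q": joint angles; "qvel": joint speeds; "effort": joint torques, N m; "position": TCP position; "ee_rot": TCP orientation; "contact_force": force on the tool from outside, world axes, zero at the start; "torque": the same for the moment, N m; "width": finger opening in mm; "finger_force": force on a finger pad.
Only numpy, scipy, OpenCV 4.12 (cv2) and the standard library are available. Lean on these libraries where they do the work, as an engineer would, in place of code of your own. Each camera call takes 0.05 s, during which the arm holds its last target. There are 200 camera calls.

TASK

The tilting work rest on the finishing bench stands too steep for the next part: set it to its lowest notch. Take it by the pull bar and raise it on through its notches and past the top one, until it just meets its sprung stop and the pawl is thrown out; lead it by the bar all the way down flat, without letting it fall, then raise it again just enough to click into the first notch and leave it standing there by itself. Do not force it against the stop or push it down on the pawl, and leave the other things on the bench alone.

Things in the scene. Friction and masses are not known exactly. Their poses are not given: they have to be found in the camera images.
- rest_plate (a joint): tilt of the hinged aluminium work-rest plate (185 x 186 mm), rad: 0 = flat, as low as it goes; grows as its far edge rises. Ratchet teeth hold it at about 0.2, 0.4, 0.6 and 0.8 (within 0.02; 0.8 does not hold in every run). It starts on the second or third tooth (settles in 0.5 s). It weighs 0.45 to 0.7 kg, needs 2 to 3 N at the pull bar to hold, and the hinge drags: about 6 N at the bar per rad/s
- bar (a point): middle of the pull bar: round steel bar, 12 mm diameter, 100 mm long, parallel to the hinge, 245 mm from the hinge line in the plane of the plate. Two 10 mm rods, 50 mm either side of the middle, join it to the plate's far edge; between them is an open gap of 50 mm from bar to edge. x axis from hinge to bar (tilts with the plate), y along the bar
- hinge (a point): point on the hinge line at the middle of the plate, 104 mm above the bench, fixed. x axis level, towards where the plate lies when flat (away from the robot), y along the hinge, z up. The bar swings about it in a circle of 245 mm radius
- pawl_pivot (a point): pivot of the pawl, a weighted steel strut 65 mm tall left of the plate. The plate can always be raised (pawl clicks over) but comes down only to the tooth above the pawl. At a tilt of 0.83 to 1.14 (varies by run) a cam throws the pawl out and it stays out. Over the last 0.06 rad before flat it is set back in; wait 0.5 s there and the next raising catches the first tooth
- plate_edge (a point): middle of the plate's far edge, 195 mm from the hinge. Its upward travel ends at a sprung stop which the plate meets some 0.02 rad after the pawl is thrown, at a tilt between 0.85 and 1.17; this differs by run and shows in no pose: it must be felt. Stiff: 2 to 3 N more at the bar per mm of the bar's travel. Same axes as bar
- bracket: steel bracket fixed to the left of the base, carrying the pawl; origin on the hinge line at the middle of the plate. More than 55 N on it through the pawl is damage: roughly 11 N pushed down at the pull bar while the pawl holds the plate
- stop_block: small steel block (28 x 30 x 56 mm) left of the plate and 66 mm on the robot's side of the hinge, carrying the rubber-capped sprung stop; origin on the hinge line at the middle of the plate. More than 40 N on it is damage: roughly 11 N pulled up along the arc at the bar, the plate's own weight included
- base: dark steel base plate of the work rest, 270 (x) x 310 (y, centred 20 mm left) x 12 mm, fixed to the bench; origin on its underside, hinge line at x = -90 mm, pull bar at x = +155 mm when flat
- shroud_a: oval cast-aluminium tube piece, 100 x 66 mm, 75 mm high, left side of the bench; loose, to be left alone; origin under its middle
- shroud_b: oval cast-aluminium tube piece, 100 x 66 mm, 60 mm high, right side of the bench; loose, to be left alone; origin under its middle
- burr_block: grey block 85 x 60 x 16 mm holding upright burrs (44 mm high in all), left of the work rest; loose, to be left alone; origin under its middle
- caliper: sliding caliper 150 mm long, 10 mm high, lying flat just beyond the pull bar; loose, to be left alone; origin under its middle
- pliers: pliers 150 mm long, 14 mm high, lying flat to the right of the work rest; loose, to be left alone; origin under its middle
- screwdriver: red-handled screwdriver lying on the right of the bench; loose, to be left alone; origin under its middle

How it is judged (in metres and radians):
On the way, in this order (a step that is already met when the one before it is completed fails the run):
1. the plate has been raised past its top notch (tilt over 0.84 rad) (value of joint rest_plate above 0.84 rad), for 0.1 s.
2. the plate has come all the way down flat (tilt under 0.04 rad), which only the thrown-out pawl allows (value of joint rest_plate below 0.04 rad), for 0.2 s.
At the end, for the whole second after the job is handed in: the plate stands by itself on the first tooth of its ratchet (tilt between 0.15 and 0.26 rad), at rest and let go (value of joint rest_plate between 0.15 and 0.26 rad and velocity of joint rest_plate between -0.05 and 0.05 rad/s); the robot touches nothing.
It fails at once if the pawl is overloaded by pushing the plate down on it (over 55 N on the bracket) (contact force between bracket and anything else above 55 N).
It fails at once if the plate is forced against its stop (over 40 N on the stop block) (contact force between stop_block and anything else above 40 N).
It fails at once if the plate is let fall onto its flat rest (moving down faster than 0.2 rad/s below 0.15 rad with the fingers touching nothing) (value of joint rest_plate below 0.15 rad and velocity of joint rest_plate below -0.2 rad/s and contact force between the fingers and anything else below 0.1 N).
It fails at once if another thing on the bench is moved more than 30 mm (distance of any of shroud_a, shroud_b, burr_block, caliper, pliers, screwdriver from where it was at the start of the episode above 0.03 m).
It also fails if it takes over 72 s, if anything falls off the work surface, if the arm or the gripper's body presses on something with over 40 N, if the wrist force passes 120 N, or if a joint passes its speed limit or range.

## Working session

There is one attempt and no reset: what is moved stays moved. The work goes in short steps, Python scripts to look and compute and a tool call to move; the robot and the scene stay as the last step left them, time stands still between calls to the robot, and variables do not carry over. Pictures are saved under pics/ and viewed, at most 10 in all, crops included, and the job is handed in when it is done.

Besides the shell and the picture viewer there is one more tool, called after ">>>" by a JSON object that holds its "api" and its "payload". play_rows: Moves the arm, as the interface text tells. Its arguments: {"type":"object","properties":{"rows":{"type":"array"},"newtons":{"type":"number"}},"required":["rows"]}

```bash
mkdir -p pics; cat > h.py <<'E'
import numpy as np,cv2
from scipy.spatial.transform import Rotation as R
from bench import readout,vision,workorder
def proj(cal,P):
    P=np.atleast_2d(P); c=(P-np.array(cal["eye"]))@np.array(cal["rotation"])
    x=c[:,0]/-c[:,2]; y=-c[:,1]/-c[:,2]; r2=x*x+y*y; f=1+cal["k1"]*r2
    K=np.array(cal["intrinsics"]); return np.c_[K[0,0]*x*f+K[0,2],K[1,1]*y*f+K[1,2]]
def ray(cal,uv):
    K=np.array(cal["intrinsics"]); d=np.array([(uv[0]-K[0,2])/K[0,0],(uv[1]-K[1,2])/K[1,1]]); s=d.copy()
    for _ in range(20): s=d/(1+cal["k1"]*(s@s))
    return np.array(cal["eye"]),np.array(cal["rotation"])@np.array([s[0],-s[1],-1])
def atz(cal,uv,z):
    e,d=ray(cal,uv); return e+d*(z-e[2])/d[2]
E
python3 - <<'E'
from h import *
s=readout.sense(); print({k:np.round(v,3) for k,v in s.items()})
for n in("side","top"):
    im=vision.snapshot(n); cv2.imwrite(f"pics/{n}0.png",im[:,:,::-1]); c=vision.get_calibration(n); print(n,c)
    for l in("bar","base","stop_block","bracket"):
        for o in vision.cut_out(n,l)[:2]: print(n,l,o["p"],o["at"],o["pixels"].sum())
E
```

```text
{'time_s': np.float64(0.0), 'q': array([-1.337,  0.707, -0.028,  1.485,  0.022,  0.951, -0.076]), 'qvel': array([-0.001,  0.   ,  0.001,  0.   ,  0.   ,  0.001, -0.003]), 'effort': array([ 0.0000e+00, -8.8320e+01,  1.2340e+00, -2.3618e+01,  1.7000e-02,
        6.0000e-03,  0.0000e+00]), 'position': array([156.554, 553.197, 404.252]), 'ee_rot': array([-4.320e-01, -3.112e+00,  2.000e-03]), 'contact_force': array([ 0.017, -0.136, -1.013]), 'torque': array([0.021, 0.011, 0.022]), 'finger_force': np.float64(0.0), 'width': np.float64(85.486)}
side {'intrinsics': array([[524.17934462,   0.        , 286.0602503 ],
       [  0.        , 524.17934462, 207.64167499],
       [  0.        ,   0.        ,   1.        ]]), 'k1': -0.1123101977014412, 'eye': array([ -132.84668425, -1148.67682086,   873.72358781]), 'rotation': array([ 1.02567757, -0.27856871, -0.50222934])}
side bar 0.79 [278.0, 208.5] 3812
side bar 0.24 [360.6, 235.9] 282
side base 0.66 [281.3, 234.8] 9549
side base 0.25 [280.4, 210.2] 3657
side stop_block 0.57 [215.2, 224.8] 266
side bracket 0.49 [213.0, 170.9] 537
top {'intrinsics': array([[497.83056102,   0.        , 273.18878698],
       [  0.        , 497.83056102, 211.58539654],
       [  0.        ,   0.        ,   1.        ]]), 'k1': 0.031210875850833947, 'eye': array([ 406.68878507,  -10.06452076, 1360.36051103]), 'rotation': array([ 0.10954564, -0.11060255, -1.57454778])}
top bar 0.65 [436.4, 195.6] 413
top bar 0.6 [296.9, 240.0] 6518
top base 0.85 [293.3, 245.6] 11954
top stop_block 0.49 [234.2, 292.4] 122
top bracket 0.67 [244.8, 236.5] 182
```

```bash
sed -i 's/np.array(cal\["rotation"\])/R.from_rotvec(cal["rotation"]).as_matrix()/' h.py; grep -c from_rotvec h.py
```

```text
2
```

View pics/side0.png

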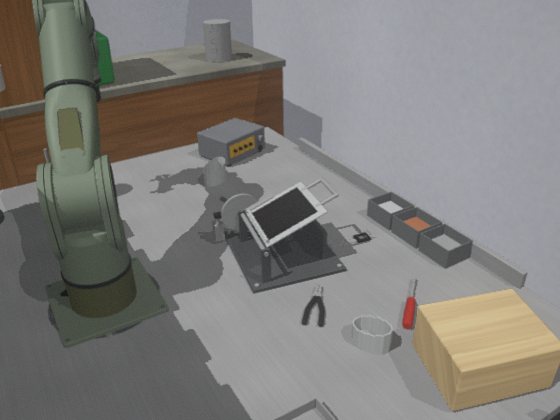

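View pics/top0.png

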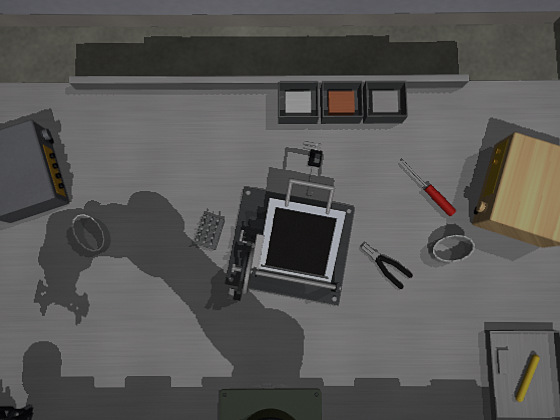

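```bash
python3 - <<'E'
import cv2
a=cv2.imread("pics/top0.png")[165:315,215:365]; cv2.imwrite("pics/tc.png",cv2.resize(a,(600,600),interpolation=cv2.INTER_CUBIC))
a=cv2.imread("pics/side0.png")[160:300,200:360]; cv2.imwrite("pics/sc.png",cv2.resize(a,(640,560),interpolation=cv2.INTER_CUBIC))
E
```

```text
(no output)
```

View pics/tc.png

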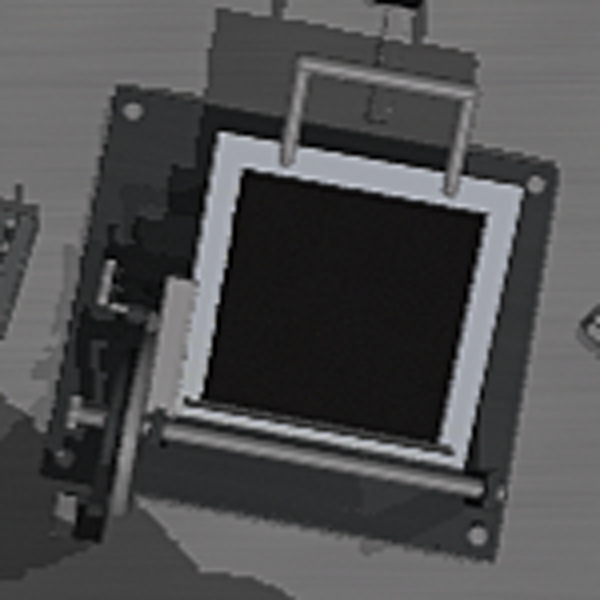

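View pics/sc.png

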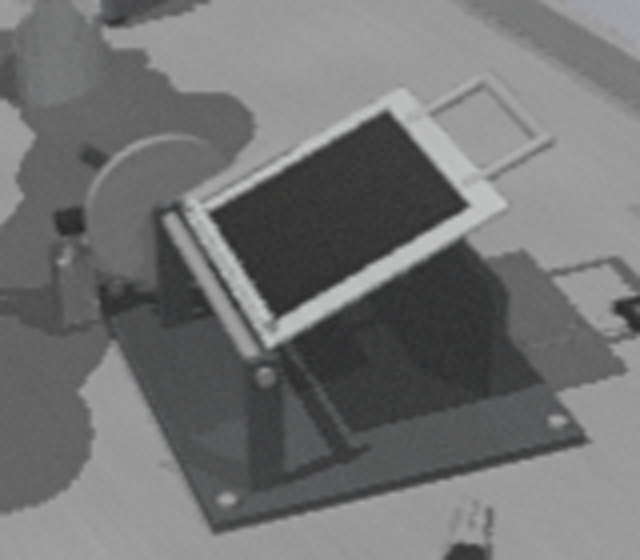

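```bash
python3 - <<'E'
from h import *
from scipy.optimize import least_squares
T=lambda a:np.array(a,float)/4+[215,165]; S=lambda a:np.array(a,float)/4+[200,160]
# (cam, px, kind, local)
obs=[("top",T([117,86]),"b",(135,175,12)),("top",T([558,163]),"b",(135,-135,12)),("top",T([496,560]),"b",(-135,-135,12)),
("side",S([587,440]),"b",(135,-135,12)),("side",S([215,532]),"b",(-135,-135,0)),
("top",T([300,62]),"p",(245,50,0)),("top",T([474,92]),"p",(245,-50,0)),("side",S([488,75]),"p",(245,50,0)),("side",S([550,138]),"p",(245,-50,0)),
("top",T([220,133]),"p",(195,93,3)),("top",T([523,186]),"p",(195,-93,3)),("side",S([402,90]),"p",(195,93,3)),("side",S([508,205]),"p",(195,-93,3))]
cal={n:vision.get_calibration(n) for n in("side","top")}
def W(p,k,l):
    x,y,yaw,t=p; l=np.array(l,float)
    if k=="p": l=np.array([-90+l[0]*np.cos(t)-l[2]*np.sin(t),l[1],104+l[0]*np.sin(t)+l[2]*np.cos(t)])
    c,s=np.cos(yaw),np.sin(yaw); return np.array([x+c*l[0]-s*l[1],y+s*l[0]+c*l[1],l[2]])
f=lambda p:np.concatenate([proj(cal[n],W(p,k,l))[0]-px for n,px,k,l in obs])
r=least_squares(f,[450,-20,-.15,.5],loss="soft_l1"); p=r.x
print(p.round(3)); print(f(p).reshape(-1,2).round(1))
print("hinge",W(p,"p",(0,0,0)),"bar",W(p,"p",(245,0,0)))
for t in(p[3],1.1,.0): print(t,W((*p[:3],t),"p",(245,0,0)))
np.save("fit.npy",p); s=readout.sense(); print(R.from_rotvec(s["ee_rot"]).as_matrix().round(3))
E
```

```text
[ 5.02437e+02 -7.83460e+01 -1.87000e-01  3.92000e-01]
[[-0.3 -0.2]
 [ 0.7  0.5]
 [ 0.3 -0. ]
 [-0.1 -2. ]
 [-0.4  1.4]
 [ 1.1 -0.3]
 [-0.9 -0.4]
 [-0.6  0.7]
 [-1.   0.5]
 [-0.2 -0.8]
 [ 0.6 -0.3]
 [-0.1 -1.4]
 [-0.  -0.4]]
hinge [414.01027885 -61.59040822 104.        ] bar [ 636.48717795 -103.74634138  197.55162567]
0.3917899758651663 [ 636.48717795 -103.74634138  197.55162567]
1.1 [523.19844695 -82.27987816 322.34580322]
0.0 [ 654.72699343 -107.20250445  104.        ]
[[-0.962  0.272 -0.   ]
 [ 0.272  0.962 -0.   ]
 [-0.    -0.    -1.   ]]
```

>>> {"api": "play_rows", "payload": {"rows": [[-0.037, -0.029, 0, 0, 0, 0.14, 0.085], [-0.075, -0.059, 0, 0, 0, 0.28, 0.085], [-0.113, -0.088, 0, 0, 0, 0.43, 0.085], [-0.151, -0.118, 0, 0, 0, 0.58, 0.085], [-0.189, -0.148, 0, 0, 0, 0.72, 0.085]], "newtons": 30}}

```text
time_s: 1.0
position: [298.9, 357.7, 404.9]
ee_rot: [1.509, 2.755, 0.001]
contact_force: [0.4, 2.1, 0.1]
width: 84.8
finger_force: 0.0
```

```bash
cat >> h.py <<'E'
def go(target,off=(0,0,0)):
    """shift/turn from the present pose to the target TCP, tool down with y along hinge x; also plate-frame info"""
    s=readout.sense(); M=R.from_rotvec(s["ee_rot"]).as_matrix(); p=np.load("fit.npy"); c,sn=np.cos(p[2]),np.sin(p[2])
    G=np.array([[-sn,c,0],[c,sn,0],[0,0,-1]]).T
    print(s["time_s"],s["position"].round(1),"shift",(M.T@(np.array(target)-s["position"])).round(1),"turn",R.from_matrix(M.T@G).as_rotvec().round(3),"F",s["contact_force"].round(2),s["width"])
E
python3 -c "
from h import *
go([636.5,-103.7,405])"
```

```text
1.0 [298.9 357.7 404.9] shift [-5.706e+02  3.590e+01 -2.000e-01] turn [ 0.    -0.     0.756] F [0.42 2.08 0.12] 84.83978968885769
```

>>> {"api": "play_rows", "payload": {"rows": [[-0.048, 0.003, 0, 0, 0, 0.147, 0.085], [-0.096, 0.006, 0, 0, 0, 0.294, 0.085], [-0.144, 0.009, 0, 0, 0, 0.442, 0.085], [-0.192, 0.012, 0, 0, 0, 0.59, 0.085], [-0.24, 0.015, 0, 0, 0, 0.735, 0.085]]}}

```text
time_s: 1.5
position: [442.1, 164.4, 404.9]
ee_rot: [2.398, 2.03, 0.001]
contact_force: [1.8, 0.9, -0.5]
width: 84.7
finger_force: 0.0
```

```bash
python3 -c "
from h import *
go([636.5,-103.7,405])"
```

```text
1.5 [442.1 164.4 404.9] shift [-2.323e+02  2.360e+02 -1.000e-01] turn [ 0.    -0.     0.021] F [ 1.77  0.92 -0.46] 84.71504537965083
```

>>> {"api": "play_rows", "payload": {"rows": [[-0.033, 0.034, 0, 0, 0, 0.02, 0.05], [-0.066, 0.067, 0, 0, 0, 0.02, 0.05], [-0.099, 0.101, 0, 0, 0, 0.02, 0.05], [-0.132, 0.135, 0, 0, 0, 0.02, 0.05], [-0.165, 0.168, 0, 0, 0, 0.02, 0.05]]}}

```text
time_s: 2.0
position: [581.7, -25.4, 404.8]
ee_rot: [2.412, 2.013, 0.0]
contact_force: [0.0, 0.8, 0.3]
width: 50.1
finger_force: 0.0
```

>>> {"api": "play_rows", "payload": {"rows": [[-0.03, 0.03, 0, 0, 0, 0, 0.05], [-0.055, 0.055, 0, 0, 0, 0, 0.05], [-0.067, 0.068, 0, 0, 0, 0, 0.05], [-0.067, 0.068, 0, 0, 0, 0, 0.05], [-0.067, 0.068, 0, 0, 0, 0, 0.05]]}}

```text
time_s: 2.5
position: [635.6, -101.4, 404.5]
ee_rot: [-2.412, -2.012, 0.0]
contact_force: [-0.4, 0.2, 0.2]
width: 50.1
finger_force: 0.0
```

```bash
python3 -c "
from h import *
go([636.5,-103.7,352.5])
im=vision.snapshot('side'); cv2.imwrite('pics/s1.png',cv2.resize(im[100:300,220:420,::-1],(600,600)))"
```

```text
2.5 [ 635.6 -101.4  404.5] shift [-2.1  1.3 52. ] turn [-0.    -0.     0.007] F [-0.4   0.23  0.21] 50.11585266033685
```

View pics/s1.png

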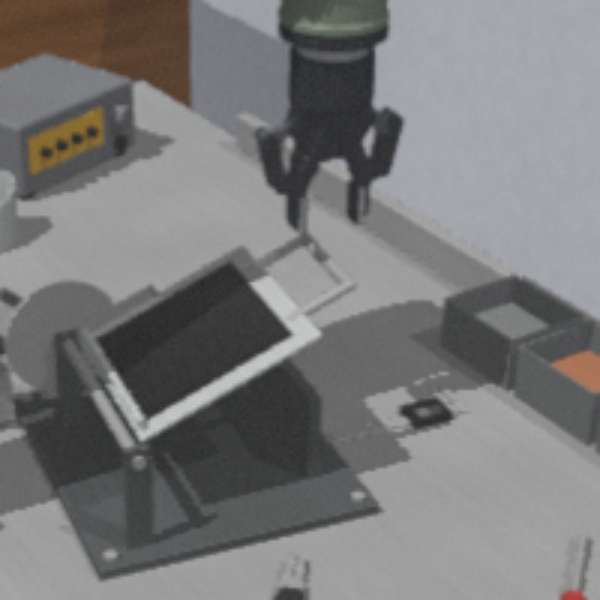

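>>> {"api": "play_rows", "payload": {"rows": [[-0.002, 0.001, 0.013, 0, 0, 0.007, 0.05], [-0.002, 0.001, 0.026, 0, 0, 0.007, 0.05], [-0.002, 0.001, 0.039, 0, 0, 0.007, 0.05], [-0.002, 0.001, 0.052, 0, 0, 0.007, 0.05], [-0.002, 0.001, 0.052, 0, 0, 0.007, 0.05]]}}

```text
time_s: 3.05
position: [636.0, -103.2, 350.8]
ee_rot: [-2.417, -2.003, 0.003]
contact_force: [0.4, -0.6, 0.5]
width: 50.1
finger_force: 0.0
```

>>> {"api": "play_rows", "payload": {"rows": [[0, 0, 0, 0, 0, 0, 0.03], [0, 0, 0, 0, 0, 0, 0.02], [0, 0, 0, 0, 0, 0, 0.01], [0, 0, 0, 0, 0, 0, 0.005], [0, 0, 0, 0, 0, 0, 0.005]], "newtons": 20}}

```text
time_s: 3.55
position: [636.3, -103.7, 352.9]
ee_rot: [2.419, 2.004, -0.0]
contact_force: [-1.6, 0.5, 0.3]
width: 11.5
finger_force: 19.8
```

```bash
python3 -c "
from h import *
go([636.5,-103.7,352.5])
im=vision.snapshot('side'); cv2.imwrite('pics/s2.png',cv2.resize(im[100:300,220:420,::-1],(600,600)))"
```

```text
3.55 [ 636.3 -103.7  352.9] shift [0.1 0.2 0.4] turn [0. 0. 0.] F [-1.59  0.46  0.35] 11.489355171550372
```

View pics/s2.png

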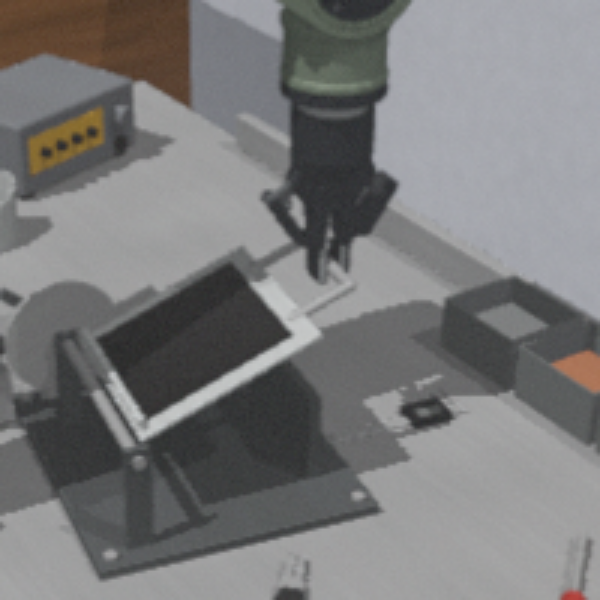

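>>> {"api": "play_rows", "payload": {"rows": [[0, -0.0037, -0.0086, 0, 0, 0, 0.005], [0, -0.008, -0.0174, 0, 0, 0, 0.005], [0, -0.0126, -0.026, 0, 0, 0, 0.005], [0, -0.0175, -0.0345, 0, 0, 0, 0.005], [0, -0.0228, -0.0427, 0, 0, 0, 0.005]]}}

```text
time_s: 4.1
position: [613.7, -99.4, 396.6]
ee_rot: [2.418, 2.004, 0.002]
contact_force: [6.9, -1.0, -1.6]
width: 11.1
finger_force: 19.6
```

```bash
cat >> h.py <<'E'
def st():
    s=readout.sense(); p=np.load("fit.npy"); c,sn=np.cos(p[2]),np.sin(p[2]); F=s["contact_force"]
    hx=np.array([c,sn,0]); H=np.array([p[0],p[1],104])-90*hx; d=s["position"]-[0,0,155]-H
    x=d@hx; t=np.arctan2(d[2],x); fx=F@hx
    print("t",s["time_s"],"tilt",t.round(3),"rad",np.hypot(x,d[2]).round(1),"Ftan",(-fx*np.sin(t)+F[2]*np.cos(t)).round(2),"Frad",(fx*np.cos(t)+F[2]*np.sin(t)).round(2),"lat",(d@[-sn,c,0]).round(1),"w",s["width"].round(1))
def table(a,b,n,lead=()):
    for k in np.linspace(a,b,n+1)[1:]: print(round(k,4),(245*(np.cos(k)-np.cos(a))).round(1),(-245*(np.sin(k)-np.sin(a))).round(1))
E
python3 -c "
from h import *
st(); table(.79,.84,5)
for i in range(33): 
  a=.84+.01*i; print(round(a,2),end=' '); table(a,a+.01,1)"
```

```text
Traceback (most recent call last):
  File "h.py", line 23, in st
    print("t",s["time_s"],"tilt",t.round(3),"rad",np.hypot(x,d[2]).round(1),"Ftan",(-fx*np.sin(t)+F[2]*np.cos(t)).round(2),"Frad",(fx*np.cos(t)+F[2]*np.sin(t)).round(2),"lat",(d@[-sn,c,0]).round(1),"w",s["width"].round(1))
                                                                                                                                                                                                          ^^^^^^^^^^^^^^^^
AttributeError: 'float' object has no attribute 'round'
```

>>> {"api": "play_rows", "payload": {"rows": [[0, -0.0056, -0.008, 0, 0, 0, 0.005], [0, -0.0115, -0.0158, 0, 0, 0, 0.005], [0, -0.0178, -0.0234, 0, 0, 0, 0.005], [0, -0.0243, -0.0307, 0, 0, 0, 0.005], [0, -0.0311, -0.0377, 0, 0, 0, 0.005]]}}

```text
time_s: 4.6
position: [583.5, -93.7, 434.9]
ee_rot: [2.416, 2.002, 0.005]
contact_force: [9.9, 0.3, 4.7]
width: 11.0
finger_force: 19.8
```

```bash
sed -i 's/s\["width"\].round(1))/round(float(s["width"]),1))/' h.py
python3 -c "
from h import *
st(); table(.79,.84,5)
for i in range(33): 
  a=.84+.01*i; print(round(a,2),end=' '); table(a,a+.01,1)"
```

```text
t 4.6 tilt 0.795 rad 246.3 Ftan -3.65 Frad 10.13 lat -0.0 w 11.0
0.8 -1.7 -1.7
0.81 -3.5 -3.4
0.82 -5.3 -5.1
0.83 -7.1 -6.8
0.84 -8.9 -8.4
0.84 0.85 -1.8 -1.6
0.85 0.86 -1.8 -1.6
0.86 0.87 -1.9 -1.6
0.87 0.88 -1.9 -1.6
0.88 0.89 -1.9 -1.6
0.89 0.9 -1.9 -1.5
0.9 0.91 -1.9 -1.5
0.91 0.92 -1.9 -1.5
0.92 0.93 -2.0 -1.5
0.93 0.94 -2.0 -1.5
0.94 0.95 -2.0 -1.4
0.95 0.96 -2.0 -1.4
0.96 0.97 -2.0 -1.4
0.97 0.98 -2.0 -1.4
0.98 0.99 -2.0 -1.4
0.99 1.0 -2.1 -1.3
1.0 1.01 -2.1 -1.3
1.01 1.02 -2.1 -1.3
1.02 1.03 -2.1 -1.3
1.03 1.04 -2.1 -1.3
1.04 1.05 -2.1 -1.2
1.05 1.06 -2.1 -1.2
1.06 1.07 -2.1 -1.2
1.07 1.08 -2.2 -1.2
1.08 1.09 -2.2 -1.1
1.09 1.1 -2.2 -1.1
1.1 1.11 -2.2 -1.1
1.11 1.12 -2.2 -1.1
1.12 1.13 -2.2 -1.1
1.13 1.14 -2.2 -1.0
1.14 1.15 -2.2 -1.0
1.15 1.16 -2.2 -1.0
1.16 1.17 -2.3 -1.0
```

>>> {"api": "play_rows", "payload": {"rows": [[0, -0.0015, -0.002, 0, 0, 0, 0.005], [0, -0.003, -0.004, 0, 0, 0, 0.005], [0, -0.0045, -0.006, 0, 0, 0, 0.005], [0, -0.0061, -0.0079, 0, 0, 0, 0.005], [0, -0.0061, -0.0079, 0, 0, 0, 0.005]]}}

```text
time_s: 5.1
position: [577.3, -92.5, 441.8]
ee_rot: [2.418, 2.004, 0.002]
contact_force: [5.0, 0.4, 3.7]
width: 11.1
finger_force: 20.3
```

```bash
python3 -c "
from h import *
st()"
```

```text
t 5.1 tilt 0.833 rad 247.0 Ftan -1.07 Frad 6.01 lat -0.0 w 11.1
```

>>> {"api": "play_rows", "payload": {"rows": [[0, -0.0006, -0.0006, 0, 0, 0, 0.005], [0, -0.0012, -0.0011, 0, 0, 0, 0.005], [0, -0.0018, -0.0016, 0, 0, 0, 0.005], [0, -0.0018, -0.0016, 0, 0, 0, 0.005], [0, -0.0018, -0.0016, 0, 0, 0, 0.005]]}}

```text
time_s: 5.6
position: [575.8, -92.2, 443.1]
ee_rot: [2.418, 2.004, 0.002]
contact_force: [6.4, -0.1, 3.7]
width: 10.9
finger_force: 20.4
```

```bash
python3 -c "
from h import *
st()"
```

```text
t 5.6 tilt 0.841 rad 247.0 Ftan -2.21 Frad 6.94 lat 0.0 w 10.9
```

>>> {"api": "play_rows", "payload": {"rows": [[0, -0.0006, -0.0006, 0, 0, 0, 0.005], [0, -0.0012, -0.0011, 0, 0, 0, 0.005], [0, -0.0018, -0.0016, 0, 0, 0, 0.005], [0, -0.0018, -0.0016, 0, 0, 0, 0.005], [0, -0.0018, -0.0016, 0, 0, 0, 0.005]]}}

```text
time_s: 6.1
position: [574.1, -91.9, 444.8]
ee_rot: [2.418, 2.004, 0.002]
contact_force: [6.1, 0.4, 3.7]
width: 11.0
finger_force: 20.4
```

```bash
python3 -c "
from h import *
st()"
```

```text
t 6.1 tilt 0.851 rad 247.1 Ftan -2.04 Frad 6.7 lat 0.0 w 11.0
```

>>> {"api": "play_rows", "payload": {"rows": [[0, -0.0006, -0.0006, 0, 0, 0, 0.005], [0, -0.0012, -0.0011, 0, 0, 0, 0.005], [0, -0.0019, -0.0016, 0, 0, 0, 0.005], [0, -0.0019, -0.0016, 0, 0, 0, 0.005], [0, -0.0019, -0.0016, 0, 0, 0, 0.005]]}}

```text
time_s: 6.6
position: [572.2, -91.6, 446.4]
ee_rot: [2.418, 2.004, 0.002]
contact_force: [6.9, 1.0, 5.1]
width: 11.5
finger_force: 20.4
```

```bash
python3 -c "
from h import *
st()"
```

```text
t 6.6 tilt 0.861 rad 247.1 Ftan -1.68 Frad 8.23 lat 0.0 w 11.5
```

>>> {"api": "play_rows", "payload": {"rows": [[0, -0.0004, -0.0008, 0, 0, 0, 0.005], [0, -0.0008, -0.0016, 0, 0, 0, 0.005], [0, -0.0012, -0.0023, 0, 0, 0, 0.005], [0, -0.0012, -0.0023, 0, 0, 0, 0.005], [0, -0.0012, -0.0023, 0, 0, 0, 0.005]]}}

```text
time_s: 7.1
position: [570.8, -91.3, 448.2]
ee_rot: [2.419, 2.004, 0.0]
contact_force: [4.2, 0.4, 0.9]
width: 10.6
finger_force: 20.1
```

```bash
python3 -c "
from h import *
st()"
```

```text
t 7.1 tilt 0.87 rad 247.5 Ftan -2.47 Frad 3.3 lat 0.0 w 10.6
```

>>> {"api": "play_rows", "payload": {"rows": [[0, -0.0006, -0.0006, 0, 0, 0, 0.005], [0, -0.0012, -0.0011, 0, 0, 0, 0.005], [0, -0.0019, -0.0016, 0, 0, 0, 0.005], [0, -0.0019, -0.0016, 0, 0, 0, 0.005], [0, -0.0019, -0.0016, 0, 0, 0, 0.005]]}}

```text
time_s: 7.6
position: [568.9, -90.9, 449.8]
ee_rot: [2.419, 2.004, 0.0]
contact_force: [3.9, 2.6, 1.6]
width: 10.7
finger_force: 20.1
```

```bash
python3 -c "
from h import *
st()"
```

```text
t 7.6 tilt 0.88 rad 247.5 Ftan -1.51 Frad 3.36 lat 0.0 w 10.7
```

>>> {"api": "play_rows", "payload": {"rows": [[0, -0.0006, -0.0006, 0, 0, 0, 0.005], [0, -0.0012, -0.0011, 0, 0, 0, 0.005], [0, -0.0019, -0.0016, 0, 0, 0, 0.005], [0, -0.0019, -0.0016, 0, 0, 0, 0.005], [0, -0.0019, -0.0016, 0, 0, 0, 0.005]]}}

```text
time_s: 8.1
position: [567.1, -90.6, 451.4]
ee_rot: [2.419, 2.004, 0.0]
contact_force: [5.3, 1.7, 1.1]
width: 11.2
finger_force: 20.1
```

```bash
python3 -c "
from h import *
st()"
```

```text
t 8.1 tilt 0.89 rad 247.5 Ftan -3.13 Frad 3.98 lat 0.0 w 11.2
```

>>> {"api": "play_rows", "payload": {"rows": [[0, -0.0006, -0.0005, 0, 0, 0, 0.005], [0, -0.0012, -0.001, 0, 0, 0, 0.005], [0, -0.0012, -0.001, 0, 0, 0, 0.005], [0, -0.0012, -0.001, 0, 0, 0, 0.005], [0, -0.0012, -0.001, 0, 0, 0, 0.005]]}}

```text
time_s: 8.6
position: [565.9, -90.4, 452.4]
ee_rot: [2.419, 2.004, 0.0]
contact_force: [4.6, 1.7, 1.6]
width: 11.3
finger_force: 20.1
```

```bash
python3 -c "
from h import *
st()"
```

```text
t 8.6 tilt 0.896 rad 247.6 Ftan -2.31 Frad 3.84 lat 0.0 w 11.3
```

Not the stop yet; carrying on.

>>> {"api": "play_rows", "payload": {"rows": [[0, -0.0006, -0.0005, 0, 0, 0, 0.005], [0, -0.0012, -0.001, 0, 0, 0, 0.005], [0, -0.0019, -0.0015, 0, 0, 0, 0.005], [0, -0.0019, -0.0015, 0, 0, 0, 0.005], [0, -0.0019, -0.0015, 0, 0, 0, 0.005]]}}

```text
time_s: 9.1
position: [564.1, -90.0, 453.9]
ee_rot: [2.419, 2.004, 0.0]
contact_force: [4.9, 1.9, 2.7]
width: 11.1
finger_force: 20.1
```

```bash
python3 -c "
from h import *
st()"
```

```text
t 9.1 tilt 0.906 rad 247.7 Ftan -1.84 Frad 4.83 lat -0.0 w 11.1
```

>>> {"api": "play_rows", "payload": {"rows": [[0, -0.0006, -0.0005, 0, 0, 0, 0.005], [0, -0.0012, -0.001, 0, 0, 0, 0.005], [0, -0.0019, -0.0015, 0, 0, 0, 0.005], [0, -0.0019, -0.0015, 0, 0, 0, 0.005], [0, -0.0019, -0.0015, 0, 0, 0, 0.005]]}}

```text
time_s: 9.6
position: [562.2, -89.7, 455.5]
ee_rot: [2.419, 2.004, 0.001]
contact_force: [5.0, 2.7, 2.4]
width: 11.4
finger_force: 20.1
```

```bash
python3 -c "
from h import *
st()"
```

```text
t 9.6 tilt 0.916 rad 247.7 Ftan -2.08 Frad 4.57 lat 0.0 w 11.4
```

>>> {"api": "play_rows", "payload": {"rows": [[0, -0.0006, -0.0005, 0, 0, 0, 0.005], [0, -0.0012, -0.001, 0, 0, 0, 0.005], [0, -0.0019, -0.0015, 0, 0, 0, 0.005], [0, -0.0019, -0.0015, 0, 0, 0, 0.005], [0, -0.0019, -0.0015, 0, 0, 0, 0.005]]}}

```text
time_s: 10.1
position: [560.4, -89.3, 457.0]
ee_rot: [2.419, 2.004, 0.001]
contact_force: [5.2, 2.0, 2.6]
width: 11.2
finger_force: 20.1
```

```bash
python3 -c "
from h import *
st()"
```

```text
t 10.1 tilt 0.926 rad 247.8 Ftan -2.2 Frad 4.93 lat -0.0 w 11.2
```

>>> {"api": "play_rows", "payload": {"rows": [[0, -0.0006, -0.0005, 0, 0, 0, 0.005], [0, -0.0012, -0.001, 0, 0, 0, 0.005], [0, -0.002, -0.0015, 0, 0, 0, 0.005], [0, -0.002, -0.0015, 0, 0, 0, 0.005], [0, -0.002, -0.0015, 0, 0, 0, 0.005]]}}

```text
time_s: 10.6
position: [558.4, -88.9, 458.5]
ee_rot: [2.419, 2.004, 0.001]
contact_force: [5.0, 1.0, 3.2]
width: 11.1
finger_force: 20.1
```

```bash
python3 -c "
from h import *
st()"
```

```text
t 10.6 tilt 0.936 rad 247.8 Ftan -1.91 Frad 5.36 lat 0.0 w 11.1
```

>>> {"api": "play_rows", "payload": {"rows": [[0, -0.0006, -0.0005, 0, 0, 0, 0.005], [0, -0.0012, -0.001, 0, 0, 0, 0.005], [0, -0.002, -0.0015, 0, 0, 0, 0.005], [0, -0.002, -0.0015, 0, 0, 0, 0.005], [0, -0.002, -0.0015, 0, 0, 0, 0.005]]}}

```text
time_s: 11.1
position: [556.5, -88.6, 460.1]
ee_rot: [2.419, 2.004, 0.001]
contact_force: [5.1, 2.3, 3.9]
width: 11.3
finger_force: 20.1
```

```bash
python3 -c "
from h import *
st()"
```

```text
t 11.1 tilt 0.946 rad 247.9 Ftan -1.44 Frad 5.89 lat 0.0 w 11.3
```

>>> {"api": "play_rows", "payload": {"rows": [[0, -0.0006, -0.0005, 0, 0, 0, 0.005], [0, -0.0012, -0.001, 0, 0, 0, 0.005], [0, -0.002, -0.0014, 0, 0, 0, 0.005], [0, -0.002, -0.0014, 0, 0, 0, 0.005], [0, -0.002, -0.0014, 0, 0, 0, 0.005]]}}

```text
time_s: 11.6
position: [554.6, -88.2, 461.5]
ee_rot: [2.418, 2.004, 0.001]
contact_force: [6.3, 2.6, 4.1]
width: 10.8
finger_force: 20.1
```

```bash
python3 -c "
from h import *
st()"
```

```text
t 11.6 tilt 0.956 rad 247.9 Ftan -2.23 Frad 6.64 lat 0.0 w 10.8
```

>>> {"api": "play_rows", "payload": {"rows": [[0, -0.0006, -0.0005, 0, 0, 0, 0.005], [0, -0.0012, -0.001, 0, 0, 0, 0.005], [0, -0.002, -0.0014, 0, 0, 0, 0.005], [0, -0.002, -0.0014, 0, 0, 0, 0.005], [0, -0.002, -0.0014, 0, 0, 0, 0.005]]}}

```text
time_s: 12.1
position: [552.6, -87.8, 463.0]
ee_rot: [2.418, 2.004, 0.002]
contact_force: [6.3, 2.5, 5.5]
width: 10.9
finger_force: 20.2
```

```bash
python3 -c "
from h import *
st()"
```

```text
t 12.1 tilt 0.966 rad 248.0 Ftan -1.6 Frad 7.75 lat 0.0 w 10.9
```

>>> {"api": "play_rows", "payload": {"rows": [[0, -0.0005, -0.0008, 0, 0, 0, 0.005], [0, -0.001, -0.0015, 0, 0, 0, 0.005], [0, -0.0014, -0.0022, 0, 0, 0, 0.005], [0, -0.0014, -0.0022, 0, 0, 0, 0.005], [0, -0.0014, -0.0022, 0, 0, 0, 0.005]]}}

```text
time_s: 12.6
position: [550.9, -87.5, 464.6]
ee_rot: [-2.419, -2.004, 0.001]
contact_force: [1.7, 4.0, -1.4]
width: 10.9
finger_force: 19.5
```

```bash
python3 -c "
from h import *
st()"
```

```text
t 12.6 tilt 0.975 rad 248.4 Ftan -1.53 Frad -0.62 lat 0.0 w 10.9
```

>>> {"api": "play_rows", "payload": {"rows": [[0, -0.0006, -0.0005, 0, 0, 0, 0.005], [0, -0.0012, -0.001, 0, 0, 0, 0.005], [0, -0.0021, -0.0014, 0, 0, 0, 0.005], [0, -0.0021, -0.0014, 0, 0, 0, 0.005], [0, -0.0021, -0.0014, 0, 0, 0, 0.005]]}}

```text
time_s: 13.1
position: [548.9, -87.2, 466.1]
ee_rot: [-2.419, -2.004, 0.001]
contact_force: [-0.4, 5.1, -4.7]
width: 11.0
finger_force: 19.5
```

```bash
python3 -c "
from h import *
st()"
```

```text
t 13.1 tilt 0.985 rad 248.5 Ftan -1.49 Frad -4.63 lat -0.0 w 11.0
```

>>> {"api": "play_rows", "payload": {"rows": [[0, -0.0006, -0.0004, 0, 0, 0, 0.005], [0, -0.0013, -0.0009, 0, 0, 0, 0.005], [0, -0.0021, -0.0013, 0, 0, 0, 0.005], [0, -0.0021, -0.0013, 0, 0, 0, 0.005], [0, -0.0021, -0.0013, 0, 0, 0, 0.005]]}}

```text
time_s: 13.6
position: [546.8, -86.8, 467.5]
ee_rot: [-2.419, -2.004, 0.0]
contact_force: [-0.7, 4.7, -5.1]
width: 10.7
finger_force: 19.6
```

```bash
python3 -c "
from h import *
st()"
```

```text
t 13.6 tilt 0.996 rad 248.5 Ftan -1.47 Frad -5.18 lat -0.0 w 10.7
```

>>> {"api": "play_rows", "payload": {"rows": [[0, -0.0008, -0.0003, 0, 0, 0, 0.005], [0, -0.0016, -0.0006, 0, 0, 0, 0.005], [0, -0.0023, -0.0009, 0, 0, 0, 0.005], [0, -0.0023, -0.0009, 0, 0, 0, 0.005], [0, -0.0023, -0.0009, 0, 0, 0, 0.005]]}}

```text
time_s: 14.1
position: [544.8, -86.4, 468.8]
ee_rot: [2.418, 2.004, 0.001]
contact_force: [1.9, 4.4, -0.9]
width: 10.8
finger_force: 19.8
```

```bash
python3 -c "
from h import *
st()"
```

```text
t 14.1 tilt 1.006 rad 248.4 Ftan -1.31 Frad -0.19 lat -0.0 w 10.8
```

>>> {"api": "play_rows", "payload": {"rows": [[0, -0.0007, -0.0004, 0, 0, 0, 0.005], [0, -0.0014, -0.0008, 0, 0, 0, 0.005], [0, -0.0021, -0.0012, 0, 0, 0, 0.005], [0, -0.0021, -0.0012, 0, 0, 0, 0.005], [0, -0.0021, -0.0012, 0, 0, 0, 0.005]]}}

```text
time_s: 14.6
position: [542.7, -86.0, 470.1]
ee_rot: [2.418, 2.004, 0.002]
contact_force: [3.2, 5.5, -1.6]
width: 11.4
finger_force: 19.9
```

```bash
python3 -c "
from h import *
st()"
```

```text
t 14.6 tilt 1.015 rad 248.4 Ftan -2.68 Frad -0.22 lat -0.0 w 11.4
```

>>> {"api": "play_rows", "payload": {"rows": [[0, -0.0005, -0.0003, 0, 0, 0, 0.005], [0, -0.001, -0.0006, 0, 0, 0, 0.005], [0, -0.001, -0.0006, 0, 0, 0, 0.005], [0, -0.001, -0.0006, 0, 0, 0, 0.005], [0, -0.001, -0.0006, 0, 0, 0, 0.005]]}}

```text
time_s: 15.1
position: [541.8, -85.8, 470.7]
ee_rot: [2.418, 2.004, 0.002]
contact_force: [2.5, 4.6, 0.2]
width: 11.0
finger_force: 19.9
```

```bash
python3 -c "
from h import *
st()"
```

```text
t 15.1 tilt 1.02 rad 248.5 Ftan -1.24 Frad 1.04 lat -0.0 w 11.0
```

Not the stop; continue.

>>> {"api": "play_rows", "payload": {"rows": [[0, -0.0007, -0.0004, 0, 0, 0, 0.005], [0, -0.0014, -0.0008, 0, 0, 0, 0.005], [0, -0.0021, -0.0012, 0, 0, 0, 0.005], [0, -0.0021, -0.0012, 0, 0, 0, 0.005], [0, -0.0021, -0.0012, 0, 0, 0, 0.005]]}}

```text
time_s: 15.6
position: [539.8, -85.5, 472.0]
ee_rot: [2.418, 2.003, 0.002]
contact_force: [2.8, 4.3, -0.1]
width: 11.0
finger_force: 20.0
```

```bash
python3 -c "
from h import *
st()"
```

```text
t 15.6 tilt 1.03 rad 248.5 Ftan -1.76 Frad 0.91 lat -0.0 w 11.0
```

>>> {"api": "play_rows", "payload": {"rows": [[0, -0.0007, -0.0004, 0, 0, 0, 0.005], [0, -0.0014, -0.0008, 0, 0, 0, 0.005], [0, -0.0021, -0.0012, 0, 0, 0, 0.005], [0, -0.0021, -0.0012, 0, 0, 0, 0.005], [0, -0.0021, -0.0012, 0, 0, 0, 0.005]]}}

```text
time_s: 16.1
position: [537.7, -85.1, 473.3]
ee_rot: [2.418, 2.003, 0.002]
contact_force: [3.6, 5.1, 1.2]
width: 11.2
finger_force: 20.0
```

```bash
python3 -c "
from h import *
st()"
```

```text
t 16.1 tilt 1.039 rad 248.5 Ftan -1.67 Frad 2.32 lat -0.0 w 11.2
```

>>> {"api": "play_rows", "payload": {"rows": [[0, -0.0007, -0.0004, 0, 0, 0, 0.005], [0, -0.0014, -0.0008, 0, 0, 0, 0.005], [0, -0.0021, -0.0012, 0, 0, 0, 0.005], [0, -0.0021, -0.0012, 0, 0, 0, 0.005], [0, -0.0021, -0.0012, 0, 0, 0, 0.005]]}}

```text
time_s: 16.6
position: [535.7, -84.7, 474.5]
ee_rot: [2.418, 2.003, 0.003]
contact_force: [3.6, 5.6, 1.5]
width: 11.2
finger_force: 20.0
```

```bash
python3 -c "
from h import *
st()"
```

```text
t 16.6 tilt 1.049 rad 248.6 Ftan -1.48 Frad 2.53 lat -0.0 w 11.2
```

>>> {"api": "play_rows", "payload": {"rows": [[0, -0.0007, -0.0004, 0, 0, 0, 0.005], [0, -0.0014, -0.0008, 0, 0, 0, 0.005], [0, -0.0021, -0.0012, 0, 0, 0, 0.005], [0, -0.0021, -0.0012, 0, 0, 0, 0.005], [0, -0.0021, -0.0012, 0, 0, 0, 0.005]]}}

```text
time_s: 17.1
position: [533.7, -84.3, 475.8]
ee_rot: [2.417, 2.003, 0.003]
contact_force: [4.9, 4.6, 1.9]
width: 10.9
finger_force: 20.1
```

```bash
python3 -c "
from h import *
st()"
```

```text
t 17.1 tilt 1.059 rad 248.6 Ftan -2.53 Frad 3.64 lat -0.0 w 10.9
```

>>> {"api": "play_rows", "payload": {"rows": [[0, -0.0006, -0.0004, 0, 0, 0, 0.005], [0, -0.0013, -0.0007, 0, 0, 0, 0.005], [0, -0.0013, -0.0007, 0, 0, 0, 0.005], [0, -0.0013, -0.0007, 0, 0, 0, 0.005], [0, -0.0013, -0.0007, 0, 0, 0, 0.005]]}}

```text
time_s: 17.6
position: [532.4, -84.1, 476.5]
ee_rot: [2.417, 2.003, 0.003]
contact_force: [4.9, 3.7, 3.0]
width: 10.8
finger_force: 20.1
```

```bash
python3 -c "
from h import *
st()"
```

```text
t 17.6 tilt 1.065 rad 248.7 Ftan -2.14 Frad 4.59 lat -0.0 w 10.8
```

>>> {"api": "play_rows", "payload": {"rows": [[0, -0.0007, -0.0004, 0, 0, 0, 0.005], [0, -0.0014, -0.0008, 0, 0, 0, 0.005], [0, -0.0021, -0.0012, 0, 0, 0, 0.005], [0, -0.0021, -0.0012, 0, 0, 0, 0.005], [0, -0.0021, -0.0012, 0, 0, 0, 0.005]]}}

```text
time_s: 18.1
position: [530.4, -83.7, 477.7]
ee_rot: [2.417, 2.003, 0.003]
contact_force: [4.1, 5.2, 2.0]
width: 10.9
finger_force: 20.1
```

```bash
python3 -c "
from h import *
st()"
```

```text
t 18.1 tilt 1.075 rad 248.7 Ftan -1.67 Frad 3.23 lat -0.0 w 10.9
```

>>> {"api": "play_rows", "payload": {"rows": [[0, -0.0007, -0.0004, 0, 0, 0, 0.005], [0, -0.0014, -0.0008, 0, 0, 0, 0.005], [0, -0.0022, -0.0011, 0, 0, 0, 0.005], [0, -0.0022, -0.0011, 0, 0, 0, 0.005], [0, -0.0022, -0.0011, 0, 0, 0, 0.005]]}}

```text
time_s: 18.6
position: [528.2, -83.3, 478.9]
ee_rot: [2.417, 2.003, 0.004]
contact_force: [5.0, 4.6, 4.0]
width: 11.0
finger_force: 20.2
```

```bash
python3 -c "
from h import *
st()"
```

```text
t 18.6 tilt 1.084 rad 248.8 Ftan -1.7 Frad 5.43 lat -0.0 w 11.0
```

>>> {"api": "play_rows", "payload": {"rows": [[0, -0.0007, -0.0004, 0, 0, 0, 0.005], [0, -0.0014, -0.0008, 0, 0, 0, 0.005], [0, -0.0022, -0.0011, 0, 0, 0, 0.005], [0, -0.0022, -0.0011, 0, 0, 0, 0.005], [0, -0.0022, -0.0011, 0, 0, 0, 0.005]]}}

```text
time_s: 19.1
position: [526.1, -82.9, 480.0]
ee_rot: [2.417, 2.003, 0.003]
contact_force: [4.5, 4.2, 4.4]
width: 11.3
finger_force: 20.2
```

```bash
python3 -c "
from h import *
st()"
```

```text
t 19.1 tilt 1.094 rad 248.7 Ftan -1.21 Frad 5.57 lat -0.1 w 11.3
```

>>> {"api": "play_rows", "payload": {"rows": [[0, -0.0007, -0.0004, 0, 0, 0, 0.005], [0, -0.0014, -0.0008, 0, 0, 0, 0.005], [0, -0.0022, -0.0012, 0, 0, 0, 0.005], [0, -0.0022, -0.0012, 0, 0, 0, 0.005], [0, -0.0022, -0.0012, 0, 0, 0, 0.005]]}}

```text
time_s: 19.6
position: [523.9, -82.5, 481.2]
ee_rot: [2.417, 2.003, 0.003]
contact_force: [5.6, 4.8, 3.3]
width: 11.3
finger_force: 20.2
```

```bash
python3 -c "
from h import *
st()"
```

```text
t 19.6 tilt 1.104 rad 248.8 Ftan -2.58 Frad 5.04 lat -0.1 w 11.3
```

>>> {"api": "play_rows", "payload": {"rows": [[0, -0.0007, -0.0004, 0, 0, 0, 0.005], [0, -0.0014, -0.0008, 0, 0, 0, 0.005], [0, -0.0018, -0.001, 0, 0, 0, 0.005], [0, -0.0018, -0.001, 0, 0, 0, 0.005], [0, -0.0018, -0.001, 0, 0, 0, 0.005]]}}

```text
time_s: 20.1
position: [522.2, -82.2, 482.1]
ee_rot: [2.417, 2.002, 0.004]
contact_force: [6.3, 3.1, 1.2]
width: 11.1
finger_force: 20.0
```

```bash
python3 -c "
from h import *
st()"
```

```text
t 20.1 tilt 1.112 rad 248.9 Ftan -4.49 Frad 3.59 lat -0.1 w 11.1
```

>>> {"api": "play_rows", "payload": {"rows": [[0, -0.0005, -0.0003, 0, 0, 0, 0.005], [0, -0.0005, -0.0003, 0, 0, 0, 0.005], [0, -0.0005, -0.0003, 0, 0, 0, 0.005], [0, -0.0005, -0.0003, 0, 0, 0, 0.005], [0, -0.0005, -0.0003, 0, 0, 0, 0.005]]}}

```text
time_s: 20.6
position: [521.8, -82.1, 482.4]
ee_rot: [2.417, 2.003, 0.004]
contact_force: [7.2, 2.9, 1.1]
width: 10.9
finger_force: 20.0
```

```bash
python3 -c "
from h import *
st()"
```

```text
t 20.6 tilt 1.114 rad 248.9 Ftan -5.44 Frad 3.86 lat -0.1 w 10.9
```

```bash
python3 -c "
from h import *
for a,b in((1.1,.98),(.98,.83),(.83,.78),(.78,.63),(.63,.48),(.48,.33),(.33,.18),(.18,.08)): table(a,b,5); print()"
```

```text
1.076 5.2 2.7
1.052 10.3 5.6
1.028 15.4 8.6
1.004 20.4 11.7
0.98 25.3 14.9

0.95 6.0 4.2
0.92 12.0 8.5
0.89 17.7 13.1
0.86 23.4 17.8
0.83 28.9 22.7

0.82 1.8 1.7
0.81 3.6 3.3
0.8 5.3 5.0
0.79 7.1 6.8
0.78 8.8 8.5

0.75 5.1 5.3
0.72 10.0 10.8
0.69 14.8 16.4
0.66 19.4 22.1
0.63 23.8 28.0

0.6 4.2 6.0
0.57 8.3 12.1
0.54 12.2 18.4
0.51 15.9 24.7
0.48 19.3 31.2

0.45 3.3 6.6
0.42 6.4 13.2
0.39 9.3 20.0
0.36 12.0 26.8
0.33 14.5 33.7

0.3 2.3 7.0
0.27 4.3 14.0
0.24 6.2 21.2
0.21 7.8 28.3
0.18 9.3 35.5

0.16 0.8 4.8
0.14 1.6 9.7
0.12 2.2 14.5
0.1 2.7 19.4
0.08 3.2 24.3
```

>>> {"api": "play_rows", "payload": {"rows": [[0, 0.005, 0.0028, 0, 0, 0, 0.005], [0, 0.0104, 0.0055, 0, 0, 0, 0.005], [0, 0.0155, 0.0086, 0, 0, 0, 0.005], [0, 0.0204, 0.0118, 0, 0, 0, 0.005], [0, 0.0253, 0.0148, 0, 0, 0, 0.005]]}}

```text
time_s: 21.1
position: [546.5, -86.8, 467.5]
ee_rot: [2.418, 2.003, 0.002]
contact_force: [2.1, 4.0, 0.2]
width: 11.3
finger_force: 20.2
```

>>> {"api": "play_rows", "payload": {"rows": [[0, 0.006, 0.0042, 0, 0, 0, 0.005], [0, 0.012, 0.0085, 0, 0, 0, 0.005], [0, 0.0177, 0.0131, 0, 0, 0, 0.005], [0, 0.0234, 0.0178, 0, 0, 0, 0.005], [0, 0.0289, 0.0227, 0, 0, 0, 0.005]]}}

```text
time_s: 21.6
position: [575.1, -92.3, 444.0]
ee_rot: [2.418, 2.004, 0.001]
contact_force: [4.1, 3.7, 4.7]
width: 11.2
finger_force: 21.0
```

```bash
python3 -c "
from h import *
st()"
```

```text
t 21.6 tilt 0.845 rad 247.2 Ftan 0.63 Frad 5.71 lat -0.1 w 11.2
```

>>> {"api": "play_rows", "payload": {"rows": [[0, 0.0018, 0.0017, 0, 0, 0, 0.005], [0, 0.0036, 0.0033, 0, 0, 0, 0.005], [0, 0.0053, 0.005, 0, 0, 0, 0.005], [0, 0.0071, 0.0068, 0, 0, 0, 0.005], [0, 0.0088, 0.0085, 0, 0, 0, 0.005]]}}

```text
time_s: 22.1
position: [583.6, -93.9, 435.5]
ee_rot: [2.418, 2.004, 0.001]
contact_force: [4.7, 4.0, 3.1]
width: 10.9
finger_force: 21.0
```

```bash
python3 -c "
from h import *
st()"
```

```text
t 22.1 tilt 0.796 rad 246.9 Ftan -0.61 Frad 4.95 lat -0.2 w 10.9
```

>>> {"api": "play_rows", "payload": {"rows": [[0, 0.001, 0.001, 0, 0, 0, 0.005], [0, 0.002, 0.002, 0, 0, 0, 0.005], [0, 0.003, 0.003, 0, 0, 0, 0.005], [0, 0.0035, 0.0035, 0, 0, 0, 0.005], [0, 0.0035, 0.0035, 0, 0, 0, 0.005]]}}

```text
time_s: 22.6
position: [587.0, -94.5, 431.9]
ee_rot: [2.419, 2.004, 0.0]
contact_force: [3.9, 3.2, 1.3]
width: 11.4
finger_force: 20.9
```

```bash
python3 -c "
from h import *
st()"
```

```text
t 22.6 tilt 0.776 rad 246.8 Ftan -1.32 Frad 3.24 lat -0.1 w 11.4
```

>>> {"api": "play_rows", "payload": {"rows": [[0, 0.0051, 0.0053, 0, 0, 0, 0.005], [0, 0.01, 0.0108, 0, 0, 0, 0.005], [0, 0.0148, 0.0164, 0, 0, 0, 0.005], [0, 0.0194, 0.0221, 0, 0, 0, 0.005], [0, 0.0238, 0.028, 0, 0, 0, 0.005]]}}

```text
time_s: 23.1
position: [610.3, -99.0, 403.3]
ee_rot: [-2.419, -2.004, 0.001]
contact_force: [-2.1, 2.0, -0.7]
width: 11.0
finger_force: 20.8
```

```bash
python3 -c "
from h import *
st()"
```

```text
t 23.1 tilt 0.625 rad 246.5 Ftan 0.84 Frad -2.42 lat -0.2 w 11.0
```

>>> {"api": "play_rows", "payload": {"rows": [[0, 0.0042, 0.006, 0, 0, 0, 0.005], [0, 0.0083, 0.0121, 0, 0, 0, 0.005], [0, 0.0122, 0.0184, 0, 0, 0, 0.005], [0, 0.0159, 0.0247, 0, 0, 0, 0.005], [0, 0.0193, 0.0312, 0, 0, 0, 0.005]]}}

```text
time_s: 23.6
position: [629.1, -102.6, 372.2]
ee_rot: [-2.419, -2.004, 0.001]
contact_force: [-3.3, 0.1, -1.2]
width: 10.8
finger_force: 20.3
```

```bash
python3 -c "
from h import *
st()"
```

```text
t 23.6 tilt 0.477 rad 246.5 Ftan 0.46 Frad -3.45 lat -0.2 w 10.8
```

>>> {"api": "play_rows", "payload": {"rows": [[0, 0.003, 0.0066, 0, 0, 0, 0.005], [0, 0.0059, 0.0132, 0, 0, 0, 0.005], [0, 0.0088, 0.02, 0, 0, 0, 0.005], [0, 0.0115, 0.0268, 0, 0, 0, 0.005], [0, 0.014, 0.0337, 0, 0, 0, 0.005]]}}

```text
time_s: 24.1
position: [642.8, -105.2, 338.6]
ee_rot: [-2.419, -2.004, 0.001]
contact_force: [-4.5, -1.5, -1.1]
width: 11.1
finger_force: 20.0
```

```bash
python3 -c "
from h import *
st()"
```

```text
t 24.1 tilt 0.329 rad 246.1 Ftan 0.3 Frad -4.27 lat -0.2 w 11.1
```

Through the second tooth, so the pawl is out. Carry on (about 0.33 to 0.18).

>>> {"api": "play_rows", "payload": {"rows": [[0, 0.002, 0.007, 0, 0, 0, 0.005], [0, 0.0038, 0.014, 0, 0, 0, 0.005], [0, 0.0056, 0.0212, 0, 0, 0, 0.005], [0, 0.0072, 0.0283, 0, 0, 0, 0.005], [0, 0.0086, 0.0355, 0, 0, 0, 0.005]]}}

```text
time_s: 24.6
position: [651.2, -106.7, 303.1]
ee_rot: [2.419, 2.004, -0.0]
contact_force: [-3.8, -2.8, -0.1]
width: 10.8
finger_force: 19.7
```

```bash
python3 -c "
from h import *
st()"
```

```text
t 24.6 tilt 0.181 rad 245.5 Ftan 0.45 Frad -3.15 lat -0.2 w 10.8
```

>>> {"api": "play_rows", "payload": {"rows": [[0, 0.0008, 0.0048, 0, 0, 0, 0.005], [0, 0.0015, 0.0097, 0, 0, 0, 0.005], [0, 0.002, 0.0145, 0, 0, 0, 0.005], [0, 0.0024, 0.0194, 0, 0, 0, 0.005], [0, 0.0028, 0.0243, 0, 0, 0, 0.005]]}}

```text
time_s: 25.1
position: [653.9, -107.2, 279.1]
ee_rot: [2.419, 2.004, -0.001]
contact_force: [-4.8, -3.4, -0.5]
width: 10.9
finger_force: 19.6
```

>>> {"api": "play_rows", "payload": {"rows": [[0, 0.0002, 0.003, 0, 0, 0, 0.005], [0, 0.0003, 0.006, 0, 0, 0, 0.005], [0, 0.0004, 0.009, 0, 0, 0, 0.005], [0, 0.0005, 0.012, 0, 0, 0, 0.005], [0, 0.0005, 0.012, 0, 0, 0, 0.005]]}}

```text
time_s: 25.6
position: [654.3, -107.3, 266.9]
ee_rot: [-2.419, -2.004, 0.001]
contact_force: [-4.2, -4.0, -2.3]
width: 11.0
finger_force: 19.5
```

```bash
python3 -c "
from h import *
st()"
```

```text
t 25.6 tilt 0.032 rad 244.7 Ftan -2.19 Frad -3.42 lat -0.2 w 11.0
```

>>> {"api": "play_rows", "payload": {"rows": [[0, 0, 0.001, 0, 0, 0, 0.005], [0, 0, 0.002, 0, 0, 0, 0.005], [0, 0, 0.003, 0, 0, 0, 0.005], [0, 0, 0.004, 0, 0, 0, 0.005], [0, 0, 0.004, 0, 0, 0, 0.005]]}}

```text
time_s: 26.1
position: [654.3, -107.3, 265.1]
ee_rot: [2.419, 2.004, 0.001]
contact_force: [-13.5, -0.6, 24.4]
width: 11.3
finger_force: 22.1
```

```bash
python3 -c "
from h import *
st()"
```

```text
t 26.1 tilt 0.025 rad 244.6 Ftan 24.77 Frad -12.57 lat -0.1 w 11.3
```

>>> {"api": "play_rows", "payload": {"rows": [[0, -0.0005, -0.0015, 0, 0, 0, 0.005], [0, -0.0005, -0.0015, 0, 0, 0, 0.005], [0, -0.0005, -0.0015, 0, 0, 0, 0.005], [0, -0.0005, -0.0015, 0, 0, 0, 0.005], [0, -0.0005, -0.0015, 0, 0, 0, 0.005]]}}

```text
time_s: 26.6
position: [654.1, -107.2, 265.4]
ee_rot: [2.419, 2.004, 0.001]
contact_force: [-3.2, -2.0, 8.2]
width: 11.4
finger_force: 20.5
```

```bash
python3 -c "
from h import *
st()
im=vision.snapshot('side'); cv2.imwrite('pics/s3.png',cv2.resize(im[120:300,200:380,::-1],(600,600),interpolation=cv2.INTER_CUBIC))"
```

```text
t 26.6 tilt 0.026 rad 244.5 Ftan 8.31 Frad -2.6 lat -0.1 w 11.4
```

View pics/s3.png

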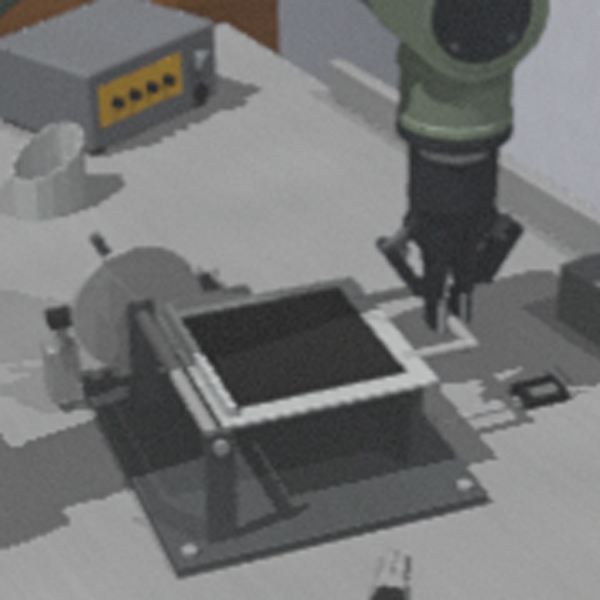

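```bash
python3 - <<'E'
from h import *
p=np.load("fit.npy"); c=vision.get_calibration("side"); cs,sn=np.cos(p[2]),np.sin(p[2])
for t in(0,.03,.06):
    q=[]
    for l in((245,-50,0),(195,-93,3)):
        a=-90+l[0]*np.cos(t)-l[2]*np.sin(t); q.append([p[0]+cs*a-sn*l[1],p[1]+sn*a+cs*l[1],104+l[0]*np.sin(t)+l[2]*np.cos(t)])
    print(t,proj(c,q).round(1))
E
```

```text
0 [[341.2 223.1]
 [331.5 233.5]]
0.03 [[341.3 220.9]
 [331.5 231.7]]
0.06 [[341.3 218.7]
 [331.5 229.9]]
```

>>> {"api": "play_rows", "payload": {"rows": [[0, 0, -0.001, 0, 0, 0, 0.005], [0, 0, -0.001, 0, 0, 0, 0.005], [0, 0, -0.001, 0, 0, 0, 0.005], [0, 0, -0.001, 0, 0, 0, 0.005], [0, 0, -0.001, 0, 0, 0, 0.005]]}}

```text
time_s: 27.15
position: [654.1, -107.2, 265.9]
ee_rot: [2.419, 2.004, 0.001]
contact_force: [1.9, -5.5, -2.1]
width: 11.4
finger_force: 19.7
```

>>> {"api": "play_rows", "payload": {"rows": [[0, -0.0001, -0.006, 0, 0, 0, 0.005], [0, -0.0003, -0.012, 0, 0, 0, 0.005], [0, -0.0007, -0.018, 0, 0, 0, 0.005], [0, -0.0012, -0.024, 0, 0, 0, 0.005], [0, -0.0019, -0.03, 0, 0, 0, 0.005]]}}

```text
time_s: 27.65
position: [652.2, -106.8, 296.0]
ee_rot: [2.419, 2.004, 0.001]
contact_force: [3.8, -5.2, -3.7]
width: 10.9
finger_force: 19.6
```

>>> {"api": "play_rows", "payload": {"rows": [[0, -0.0009, -0.006, 0, 0, 0, 0.005], [0, -0.0019, -0.012, 0, 0, 0, 0.005], [0, -0.0031, -0.018, 0, 0, 0, 0.005], [0, -0.0043, -0.024, 0, 0, 0, 0.005], [0, -0.0057, -0.0295, 0, 0, 0, 0.005]]}}

```text
time_s: 28.15
position: [646.8, -105.7, 325.8]
ee_rot: [2.418, 2.003, 0.002]
contact_force: [5.5, -6.2, -3.4]
width: 10.9
finger_force: 19.6
```

```bash
python3 -c "
from h import *
st()"
```

```text
t 28.15 tilt 0.275 rad 246.2 Ftan -5.03 Frad 5.42 lat -0.0 w 10.9
```

>>> {"api": "play_rows", "payload": {"rows": [[0, 0.0006, -0.0, 0, 0, 0, 0.005], [0, 0.001, 0.0015, 0, 0, 0, 0.005], [0, 0.0016, 0.003, 0, 0, 0, 0.005], [0, 0.002, 0.0045, 0, 0, 0, 0.005], [0, 0.002, 0.0045, 0, 0, 0, 0.005]]}}

```text
time_s: 28.65
position: [648.5, -106.0, 320.4]
ee_rot: [-2.419, -2.004, 0.001]
contact_force: [-0.6, -4.6, -2.8]
width: 10.9
finger_force: 19.7
```

>>> {"api": "play_rows", "payload": {"rows": [[0, 0.0003, 0.001, 0, 0, 0, 0.005], [0, 0.0006, 0.002, 0, 0, 0, 0.005], [0, 0.0006, 0.002, 0, 0, 0, 0.005], [0, 0.0006, 0.002, 0, 0, 0, 0.005], [0, 0.0006, 0.002, 0, 0, 0, 0.005]]}}

```text
time_s: 29.15
position: [648.9, -106.1, 318.8]
ee_rot: [-2.419, -2.004, 0.001]
contact_force: [-4.3, -3.3, -3.4]
width: 11.0
finger_force: 19.7
```

```bash
python3 -c "
from h import *
st()"
```

```text
t 29.15 tilt 0.245 rad 246.4 Ftan -2.41 Frad -4.27 lat -0.0 w 11.0
```

>>> {"api": "play_rows", "payload": {"rows": [[0, -0.0001, 0.0004, 0, 0, 0, 0.005], [0, -0.0002, 0.0008, 0, 0, 0, 0.005], [0, -0.0002, 0.0008, 0, 0, 0, 0.005], [0, -0.0002, 0.0008, 0, 0, 0, 0.005], [0, -0.0002, 0.0008, 0, 0, 0, 0.005]]}}

```text
time_s: 29.65
position: [648.8, -106.1, 318.1]
ee_rot: [2.419, 2.004, -0.0]
contact_force: [-2.0, -4.3, -2.5]
width: 11.1
finger_force: 19.7
```

```bash
python3 -c "
from h import *
st()"
```

```text
t 29.65 tilt 0.243 rad 246.2 Ftan -2.1 Frad -1.74 lat -0.1 w 11.1
```

>>> {"api": "play_rows", "payload": {"rows": [[0, 0.0001, 0.0004, 0, 0, 0, 0.005], [0, 0.0002, 0.0008, 0, 0, 0, 0.005], [0, 0.0002, 0.0008, 0, 0, 0, 0.005], [0, 0.0002, 0.0008, 0, 0, 0, 0.005], [0, 0.0002, 0.0008, 0, 0, 0, 0.005]]}}

```text
time_s: 30.15
position: [649.0, -106.2, 317.3]
ee_rot: [2.419, 2.004, -0.0]
contact_force: [-1.1, -3.4, -2.5]
width: 10.6
finger_force: 19.8
```

```bash
python3 -c "
from h import *
st()"
```

```text
t 30.15 tilt 0.239 rad 246.2 Ftan -2.34 Frad -1.0 lat -0.1 w 10.6
```

>>> {"api": "play_rows", "payload": {"rows": [[0, 0.0001, 0.0004, 0, 0, 0, 0.005], [0, 0.0002, 0.0008, 0, 0, 0, 0.005], [0, 0.0002, 0.0008, 0, 0, 0, 0.005], [0, 0.0002, 0.0008, 0, 0, 0, 0.005], [0, 0.0002, 0.0008, 0, 0, 0, 0.005]]}}

```text
time_s: 30.65
position: [649.2, -106.2, 316.5]
ee_rot: [2.419, 2.004, -0.0]
contact_force: [-0.8, -3.8, -2.7]
width: 11.0
finger_force: 19.8
```

```bash
python3 -c "
from h import *
st()"
```

```text
t 30.65 tilt 0.236 rad 246.2 Ftan -2.65 Frad -0.7 lat -0.0 w 11.0
```

>>> {"api": "play_rows", "payload": {"rows": [[0, 0.0001, 0.0004, 0, 0, 0, 0.005], [0, 0.0002, 0.0009, 0, 0, 0, 0.005], [0, 0.0002, 0.0009, 0, 0, 0, 0.005], [0, 0.0002, 0.0009, 0, 0, 0, 0.005], [0, 0.0002, 0.0009, 0, 0, 0, 0.005]]}}

```text
time_s: 31.15
position: [649.4, -106.2, 315.6]
ee_rot: [2.419, 2.004, -0.0]
contact_force: [-1.4, -3.0, -2.2]
width: 10.8
finger_force: 19.8
```

```bash
python3 -c "
from h import *
st()"
```

```text
t 31.15 tilt 0.232 rad 246.2 Ftan -1.97 Frad -1.29 lat -0.0 w 10.8
```

>>> {"api": "play_rows", "payload": {"rows": [[0, 0.0001, 0.0004, 0, 0, 0, 0.005], [0, 0.0002, 0.0009, 0, 0, 0, 0.005], [0, 0.0002, 0.0009, 0, 0, 0, 0.005], [0, 0.0002, 0.0009, 0, 0, 0, 0.005], [0, 0.0002, 0.0009, 0, 0, 0, 0.005]]}}

```text
time_s: 31.65
position: [649.6, -106.3, 314.7]
ee_rot: [2.419, 2.004, -0.0]
contact_force: [-1.8, -4.1, -2.5]
width: 11.1
finger_force: 19.8
```

```bash
python3 -c "
from h import *
st()"
```

```text
t 31.65 tilt 0.228 rad 246.1 Ftan -2.21 Frad -1.58 lat -0.1 w 11.1
```

>>> {"api": "play_rows", "payload": {"rows": [[0, 0.0001, 0.0005, 0, 0, 0, 0.005], [0, 0.0002, 0.001, 0, 0, 0, 0.005], [0, 0.0002, 0.001, 0, 0, 0, 0.005], [0, 0.0002, 0.001, 0, 0, 0, 0.005], [0, 0.0002, 0.001, 0, 0, 0, 0.005]]}}

```text
time_s: 32.15
position: [649.8, -106.3, 313.7]
ee_rot: [-2.419, -2.004, 0.0]
contact_force: [-2.7, -4.1, -1.1]
width: 10.9
finger_force: 19.9
```

```bash
python3 -c "
from h import *
st()"
```

```text
t 32.15 tilt 0.224 rad 246.1 Ftan -0.61 Frad -2.12 lat -0.0 w 10.9
```

>>> {"api": "play_rows", "payload": {"rows": [[0, 0, 0, 0, 0, 0, 0.02], [0, 0, 0, 0, 0, 0, 0.035], [0, 0, 0, 0, 0, 0, 0.045], [0, 0, 0, 0, 0, 0, 0.045], [0, 0, 0, 0, 0, 0, 0.045]]}}

```text
time_s: 32.65
position: [649.8, -106.2, 313.7]
ee_rot: [2.419, 2.004, 0.0]
contact_force: [1.0, -0.1, -0.6]
width: 44.8
finger_force: 0.0
```

```bash
python3 -c "
from h import *
st()
im=vision.snapshot('side'); cv2.imwrite('pics/s4.png',cv2.resize(im[120:300,200:380,::-1],(600,600),interpolation=cv2.INTER_CUBIC))"
```

```text
t 32.65 tilt 0.224 rad 246.2 Ftan -0.82 Frad 0.82 lat 0.1 w 44.8
```

View pics/s4.png

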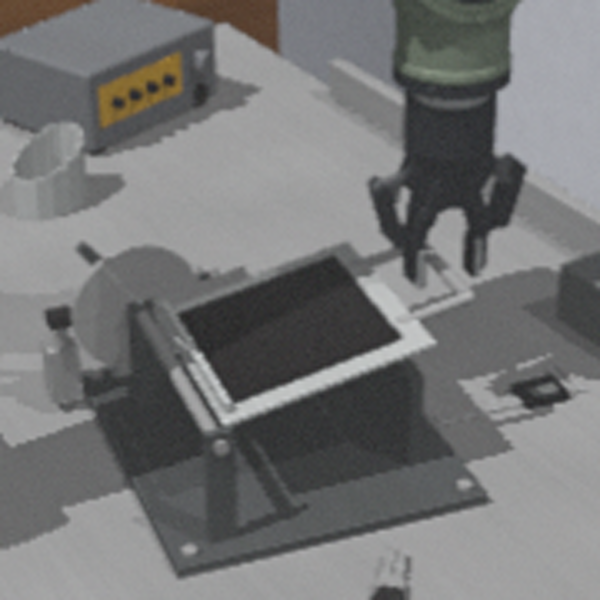

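The fingers are open on either side of the bar (fingertips near (412,278) and (475,270) in the crop). The plate stands tilted by itself, with its far-right corner at (435,340). Next I lift straight off.

>>> {"api": "play_rows", "payload": {"rows": [[0, 0, -0.015, 0, 0, 0, 0.045], [0, 0, -0.03, 0, 0, 0, 0.045], [0, 0, -0.05, 0, 0, 0, 0.045], [0, 0, -0.07, 0, 0, 0, 0.045], [0, 0, -0.09, 0, 0, 0, 0.045]]}}

```text
time_s: 33.2
position: [649.7, -106.3, 404.6]
ee_rot: [2.419, 2.004, -0.0]
contact_force: [-0.6, -0.5, 0.6]
width: 45.2
finger_force: 0.0
```

>>> {"api": "play_rows", "payload": {"rows": [[0, 0, -0.02, 0, 0, 0, 0.045], [0, 0, -0.02, 0, 0, 0, 0.045], [0, 0, -0.02, 0, 0, 0, 0.045], [0, 0, -0.02, 0, 0, 0, 0.045], [0, 0, -0.02, 0, 0, 0, 0.045]]}}

```text
time_s: 33.7
position: [649.8, -106.3, 423.0]
ee_rot: [-2.419, -2.004, 0.001]
contact_force: [-0.1, 0.4, 0.4]
width: 45.1
finger_force: 0.0
```

```bash
python3 -c "
from h import *
st()
im=vision.snapshot('side'); cv2.imwrite('pics/s5.png',cv2.resize(im[120:300,200:380,::-1],(600,600),interpolation=cv2.INTER_CUBIC))"
```

```text
t 33.7 tilt 0.6 rad 290.7 Ftan 0.41 Frad 0.03 lat -0.0 w 45.1
```

View pics/s5.png

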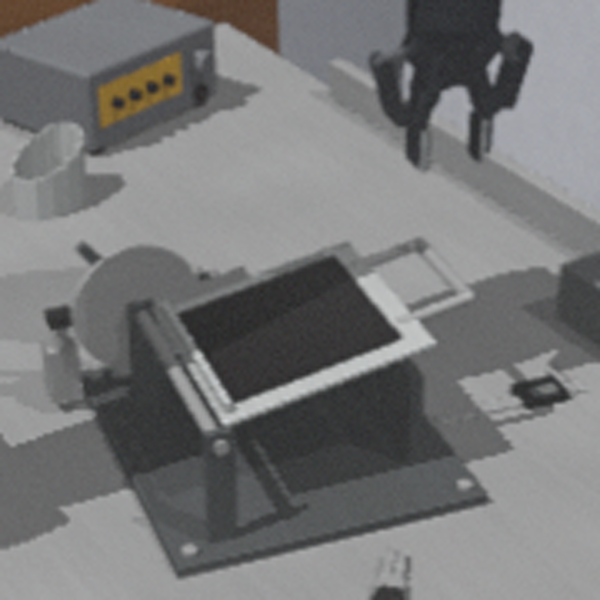

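The plate stands by itself in the first notch: its corner is still at (435,340) and the bar corner at (472,293). The gripper is clear above it.

```bash
python3 -c "
from h import *
print(workorder.close_job())"
```

```text
the job is handed in; nothing more can be done
None
```

The work rest now stands by itself in its first notch at about 0.2 rad, with the gripper clear, and the job is handed in; I met the stop gently (about 5 N at the bar) and led the plate down flat by the bar, where I briefly pressed about 24 N onto its flat rest.

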